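Draw a portion of hazelnuts from the dispenser

TASK

Stand the mug on the worktop under the spout of the nut dispenser while its valve is still shut and let go of it. Then turn the valve handle on top of the dispenser until its nose points at the steel clip on the dial's rim and leave it set there, so that all four hazelnuts run down the chute into the mug. Leave the clip where it is, the mug standing upright under the spout with the nuts in it, and do not knock the other things about.

Things in the scene. Friction and masses are not known exactly. Their poses are not given: they have to be found in the camera images.
- spout (a point): centre of the dispenser's downward-facing spout opening (28 x 33 mm), 108 mm above the worktop; nuts drop straight down from here. Axes as those of dispenser
- dispenser: fixed aluminium nut dispenser, origin on the worktop; own +y: down the chute to the spout; z up. Base plate x -50..50, y -130..10 mm, 10 thick; side panels 196 tall; clear chute 34 wide, sloping 20 degrees down from y -138 (top 230 high); spout hood x -17..17, y 56..94, z 108..160. Round white dial, radius 48, top at z 202, centred at (0, 22)
- valve_grip (a point): grip point of the valve handle, on its vertical axis, 26 mm above the dial (228 above the worktop). The handle is a black upright bar 52 long x 12 thick x 36 tall (4 to 40 mm above the dial), with a low narrow nose at one end whose tip is 44 mm from the axis. Own -x points along the bar to the nose, z up
- valve (a joint): angle of the valve handle, rad: 0 = shut, nose crosswise to the chute (towards the dispenser's -x); it grows as the handle turns clockwise seen from above, nose swinging towards the spout, to 1.6 at most; it stays where it is left (friction about 0.06 N m)
- clip_mark (a point): small dark steel clip gripping the dial's rim, 9 mm wide, 50 mm from the dial's axis, its top 2 mm above the dial; shows the wanted setting. Own -x points from the dial's axis to the clip. The handle's nose passes inside it
- clip (a joint): angle of the clip round the dial, rad, on the same scale as valve: the handle points at the clip when both are equal; between 0.8 and 1.45
- mug: blue and white mug, 92 mm tall, 78 outside diameter, inside about 62 wide at least; origin on its underside, 16 mm off the cup's axis towards the handle; the handle stands out towards own -y, z up. It starts empty and upright
- mug_in (a point): centre of the mug's inner floor, on the cup's axis, 7 mm above its underside
- mug_handle (a point): grip point on the upright outer bar of the mug's handle, 65 mm from the cup's axis, 72 above the mug's underside; the bar is 13 mm thick along the mug's x, 17 deep, and its top is at 86 mm
- nut0: one of four round hazelnuts, 24 mm diameter, origin at its centre; they wait in the chute behind the gate
- nut1: one of four round hazelnuts, 24 mm diameter, origin at its centre; they wait in the chute behind the gate
- nut2: one of four round hazelnuts, 24 mm diameter, origin at its centre; they wait in the chute behind the gate
- nut3: one of four round hazelnuts, 24 mm diameter, origin at its centre; they wait in the chute behind the gate
- salt_mill: grey-capped salt mill, 44 x 90 tall mm; a bystander to leave alone, origin under its centre
- spice_1: spice jar with a red lid, 45 x 108 tall mm; a bystander to leave alone, origin under its centre
- jam_jar: jam jar with a pale lid, 65 x 94 tall mm; a bystander to leave alone, origin under its centre
- apple_green: green apple, 76 x 81 tall mm; a bystander to leave alone, origin under its centre
- tub_a: closed yoghurt tub, 72 x 71 tall mm; a bystander to leave alone, origin under its centre
- spice_4: slim spice jar with a dark lid, 41 x 104 tall mm; a bystander to leave alone, origin under its centre

How it is judged:
By the outcome, as a careful person would: the job done as asked, in the order asked, and still so for the second after the job is handed in, with the robot touching nothing.
It also fails if it takes over 70 s, if anything falls off the work surface, if the arm or the gripper's body presses on something with over 40 N, if the wrist force passes 120 N, or if a joint passes its speed limit or range.

ROBOT

A 7-joint arm with a two-finger parallel gripper is mounted at the origin on a cart in front of the work surface, level with it; the furniture and walls round the work are solid. World frame = base frame: x ahead of the robot, y to its left, z up, the work surface at z = 0. Lengths are in m, angles in degrees, forces in N, time in s.
With the tool pointing down it reaches from about 0.425 to 0.875 m from the base axis. Payload 4.7 kg.
Tool frame: the origin (TCP) lies at the very end of the fingers, on their centre line; the grasp point (between the pads) lies 19 mm behind it (env.grip_point_offset is the distance from the TCP to the grasp point, in m); z points along the fingers, y is the line along which they close (so a half turn about z gives the same grasp; the last joint's range is limited). The gripper opens to 87 mm and grips with 3 to 60 N. Pads are 19 mm wide; open, the fingers measure 117 mm over their backs; the gripper's body (75 mm by 190 mm) begins 51 mm behind the grasp point.
Start: joints at [0.808, 18.392, -4.016, 83.108, 1.295, 78.541, -3.26], TCP at [0.65, -0, 0.223] pointing down, gripper open.
Joint ranges: [-163.93, 163.93], [-17.29, 119.83], [-79.2, 71.16], [3.27, 140.29], [-89.18, 269.18], [5.43, 117.66], [-154.24, 154.24]. Speed limits (degrees/s): [147.25, 147.25, 180, 180, 180, 180, 180].

INTERFACE

Orientations are given as [roll, pitch, yaw] about the fixed x, y, z axes, in that order (R = Rz(yaw) Ry(pitch) Rx(roll)).
In Python, from cell import env gives the robot as it stands.
- The arm moves only by the tool jog_arm, never from a script. Its argument "motion" is a list of rows, each an object of numbers: "x", "y", "z": the shift along the tool's x, y, z in cm; "ax", "ay", "az": the turn, a rotation vector about the tool's x, y, z in degrees. In form: [{"x": .., "y": .., "z": .., "ax": .., "ay": .., "az": ..}, ...]. A call has exactly 5 rows; each row shifts and turns the commanded pose from where the row before left it, along the tool's axes as they then stand; what a row does not reach is not made up. A row lasts 1/10 s, in which the tool goes at most 50 mm and 8.59 degrees, less where a joint would pass 70% of its speed; a pose out of reach is approached as far as the arm can. A call is refused whole if a number of a shift passes 5 or a number of a turn 8.59, either way. A call with a gripper value outside its range is refused whole. "claw" is the gripper command: -1 is shut, 1 is fully open, values between are in proportion, set as the call begins (left out, the last holds). The fingers move at their own pace and stop on an object; "squeeze" is the grip in N (left out, the last holds). Time passes only in rows, so rows that do not move let the fingers close, or fill a call up. It gives the time, the measured TCP pose, the force, the opening and the grip force at its end, in the units of the state.
- env.get_obs(): the state, without advancing time (a new reading comes with each control period).
- env.read_camera(name): name is "scene" or "side" or "wrist"; returns the picture (400x640x3 uint8, red, green, blue); there is no depth.
- env.camera_params(name): a dict with "fx", "fy", "cx", "cy" (pixels), "extrinsics" (4x4, takes a point from world to camera coordinates). Camera axes: x right, y up, looking along -z (the intrinsics and any distortion apply to the point x, -y, -z); pixel columns grow to the right and rows downward; lengths in m; the calibration is good to about 2 mm. A picture is of the moment at which its call begins: read the wrist's pose just before it. camera_params takes no time and is no camera call; for the wrist camera it gives the pose at the moment of the call.
- env.sign_off(): hands the job in; it is judged then, once.
The state is a dict: "time_s": time; "qpos": joint angles; "joint_velocities": joint speeds; "effort": joint torques, N m; "tool_pos": TCP position; "tool_rot": TCP orientation; "force": force on the tool from outside, world axes, zero at the start; "wrist_torque": the same for the moment, N m; "grip_width": finger opening in m; "grasp_force": force on a finger pad.
Only numpy, scipy, OpenCV 4.12 (cv2) and the standard library are available. Lean on these libraries where they do the work, as an engineer would, in place of code of your own. Each camera call takes 0.05 s, during which the arm holds its last target. There are 200 camera calls.

## Working session

There is one attempt and no reset: what is moved stays moved. The work goes in short steps, Python scripts to look and compute and a tool call to move; the robot and the scene stay as the last step left them, time stands still between calls to the robot, and variables do not carry over. Pictures are saved under pics/ and viewed, at most 10 in all, crops included, and the job is handed in when it is done.

Besides the shell and the picture viewer there is one more tool, called after "Request:" as a command line: name --argument value ..., lists and objects as JSON in quotes. jog_arm: Moves the arm, as the interface text tells. Its arguments: {"type":"object","properties":{"motion":{"type":"array"},"claw":{"type":"number"},"squeeze":{"type":"number"}},"required":["motion"]}

```bash
ls; mkdir -p pics
python3 - <<'E'
from cell import env
import cv2,numpy as np
for n in ["scene","side"]:
    im=env.read_camera(n); cv2.imwrite(f"pics/{n}0.png",im[:,:,::-1])
    p=env.camera_params(n); print(n,p["fx"],p["fy"],p["cx"],p["cy"],[k for k in p]); print(np.round(p["extrinsics"],3))
o=env.get_obs(); print(o["time_s"],o["tool_pos"],o["tool_rot"],o["grip_width"])
E
```

```text
pics
scene 382.16062067111494 382.16062067111494 319.89714481860204 198.51862684016558 ['fx', 'fy', 'cx', 'cy', 'extrinsics']
[[ 0.457 -0.89   0.008 -0.212]
 [ 0.61   0.319  0.725 -0.413]
 [-0.648 -0.326  0.689 -1.241]
 [ 0.     0.     0.     1.   ]]
side 479.63090734247675 479.63090734247675 315.88517930418527 198.56508735469998 ['fx', 'fy', 'cx', 'cy', 'extrinsics']
[[-0.687 -0.727  0.016  0.36 ]
 [ 0.564 -0.518  0.643 -0.366]
 [-0.459  0.451  0.765 -1.398]
 [ 0.     0.     0.     1.   ]]
0.1 [ 6.49510210e-01 -5.94388604e-05  2.21580578e-01] [-1.79903889e+02  4.99080894e-03  8.99992261e+01] 0.08682844965820233
```

View pics/scene0.png

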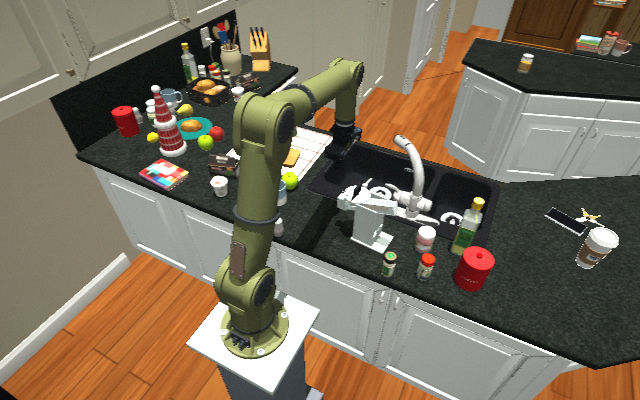

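View pics/side0.png

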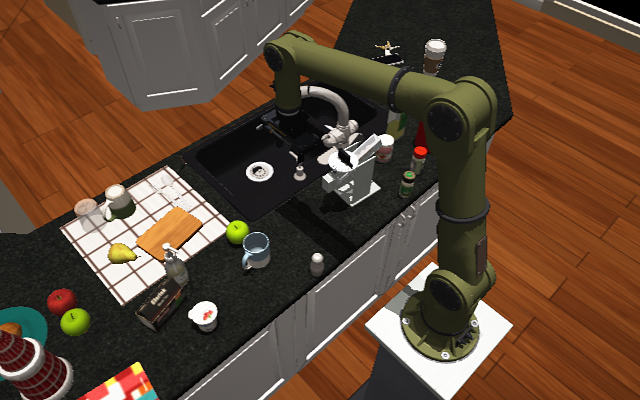

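The scene view shows the dispenser at about (370,215), partly hiding the sink. The side view shows the mug at (256,248), the apple at (238,232), the salt mill at (317,264) and the dispenser at (355,170). I'll enlarge both.

```bash
cat > h.py <<'E'
from cell import env
import cv2,numpy as np
def crop(n,x0,y0,w,h,s,out,im=None):
    if im is None: im=env.read_camera(n)
    c=cv2.resize(im[y0:y0+h,x0:x0+w],None,fx=s,fy=s,interpolation=cv2.INTER_CUBIC)
    for i in range(0,w,20):cv2.putText(c,str(x0+i),(i*s,10),0,.35,(255,255,0));cv2.line(c,(i*s,12),(i*s,18),(255,255,0))
    for i in range(0,h,20):cv2.putText(c,str(y0+i),(0,i*s+4),0,.35,(255,255,0));cv2.line(c,(24,i*s),(30,i*s),(255,255,0))
    cv2.imwrite(out,c[:,:,::-1])
def proj(p,P,dist=None):
    P=np.atleast_2d(P); E=p["extrinsics"]; c=P@E[:3,:3].T+E[:3,3]
    return np.c_[p["cx"]+p["fx"]*c[:,0]/-c[:,2], p["cy"]-p["fy"]*c[:,1]/-c[:,2]]
def ray(p,u,v,z):
    E=p["extrinsics"];R=E[:3,:3];C=-R.T@E[:3,3]
    d=R.T@np.array([(u-p["cx"])/p["fx"],-(v-p["cy"])/p["fy"],-1]); return C+d*(z-C[2])/d[2]
E
python3 - <<'E'
from h import *
s=cv2.imread("pics/side0.png")[:,:,::-1].copy(); c=cv2.imread("pics/scene0.png")[:,:,::-1].copy()
crop("side",220,115,200,150,4,"pics/side_c.png",s)
crop("scene",265,160,200,150,4,"pics/scene_c.png",c)
E
```

```text
(no output)
```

View pics/side_c.png

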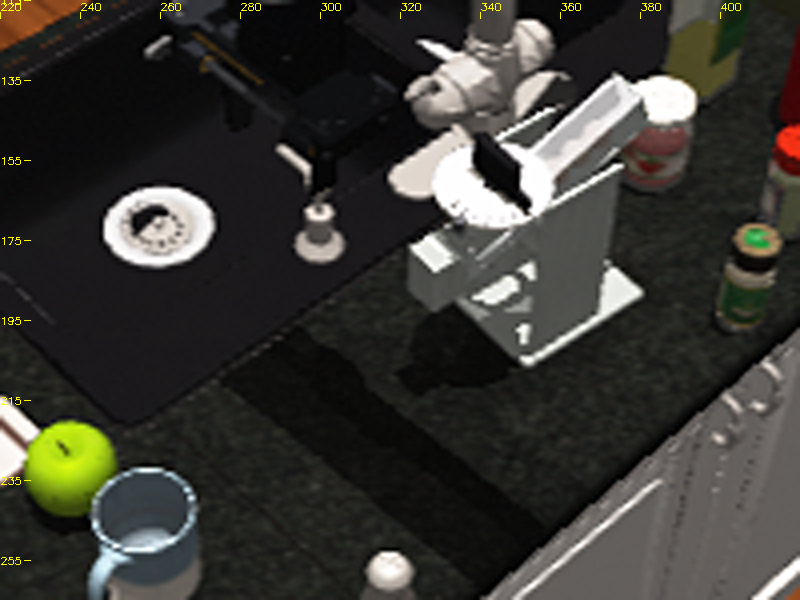

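View pics/scene_c.png

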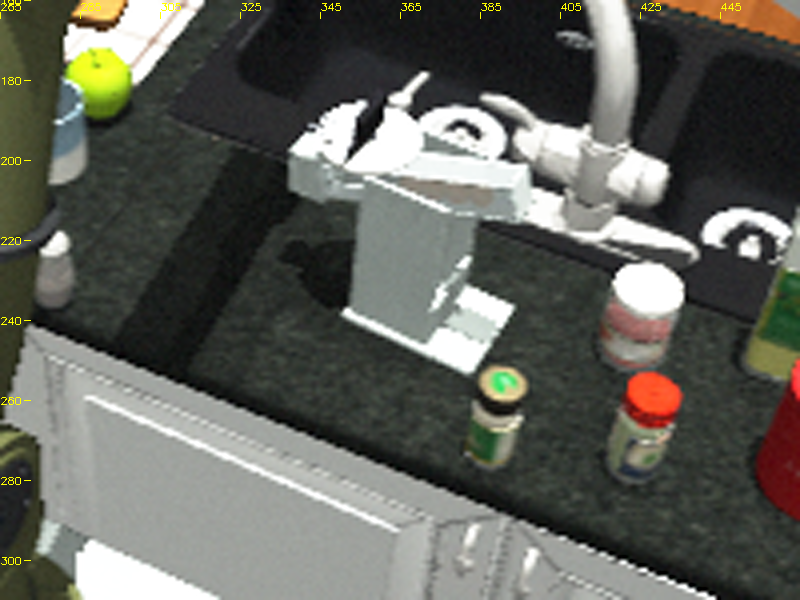

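The enlarged side view shows:
- the dial centre at about (343.5,161), with the black bar running from (340,151) to (350,167)
- base plate corners at (351.7,205.7) and (380.7,188)
- the hood at (330,185)
- the mug rim centre at (256.2,242), with its handle near (245,259)
- the mill top at (317.5,258)

The scene crop shows base plate corners at (350.7,238.5), (383,253.5) and (393.7,236.2).

Run:
```python
from h import *
ps=env.camera_params("side");pc=env.camera_params("scene")
f=lambda n,p,u,v,z:print(n,np.round(ray(p,u,v,z),4))
for p in(ps,pc): print("cam",np.round(-p["extrinsics"][:3,:3].T@p["extrinsics"][:3,3],3))
f("dial S",ps,343.5,161,.202)
f("baseA S",ps,351.7,205.7,.0);f("baseB S",ps,380.7,189,.0)
f("baseA C",pc,350.7,238.5,.01);f("baseB C",pc,383,252.5,.01);f("baseC C",pc,393.7,236.2,.01)
f("hood corner top S",ps,326,182.5,.16);f("hood bottom S",ps,330,193,.108)
f("mug rim",ps,256.2,242,.092);f("mug handle top",ps,247,254,.086)
f("mill",ps,317.5,258,.085);f("apple",ps,237.5,231,.05)
f("spice4 S",ps,409,174,.104);f("jam S",ps,386.5,139.5,.094)
```

```text
cam [-0.189  0.702  1.3  ]
cam [-0.456 -0.462  1.156]
dial S [ 0.525  -0.1175  0.202 ]
baseA S [ 0.4831 -0.1331  0.    ]
baseB S [ 0.4661 -0.2665  0.    ]
baseA C [ 0.4752 -0.1298  0.01  ]
baseB C [ 0.4682 -0.2668  0.01  ]
baseC C [ 0.5647 -0.2758  0.01  ]
hood corner top S [ 0.5226 -0.0389  0.16  ]
hood bottom S [ 0.5129 -0.0501  0.108 ]
mug rim [0.534  0.2439 0.092 ]
mug handle top [0.5221 0.2894 0.086 ]
mill [0.3683 0.1431 0.085 ]
apple [0.6333 0.245  0.05  ]
spice4 S [ 0.3936 -0.3117  0.104 ]
jam S [ 0.5658 -0.3938  0.094 ]
```

Request:
jog_arm --motion '[{"x": 2.6, "y": -1.2}, {"x": 2.6, "y": -1.2}, {"x": 2.6, "y": -1.2}, {"x": 2.6, "y": -1.2}, {"x": 2.6, "y": -1.2}]'

```text
$.motion[0]: bad value
```

Request:
jog_arm --motion '[{"x": 2.6, "y": -1.2}, {"x": 2.6, "y": -1.2}, {"x": 2.6, "y": -1.2}, {"x": 2.6, "y": -1.2}, {"x": 0}]'

```text
$.motion[0]: bad value
```

Run:
```python
from h import *
p=env.camera_params("wrist");np.save("w1.npy",p["extrinsics"]);im=env.read_camera("wrist");cv2.imwrite("pics/w1.png",im[:,:,::-1])
print(p["fx"],p["cx"],p["cy"]);print(np.round(p["extrinsics"],3))
o=env.get_obs();print(o["time_s"],o["tool_pos"],o["tool_rot"],o["force"])
```

```text
305.7635626399597 322.4799509165795 196.72447909194983
[[ 1.     0.001 -0.001 -0.65 ]
 [-0.001  0.969 -0.248  0.032]
 [ 0.001  0.248  0.969 -0.389]
 [ 0.     0.     0.     1.   ]]
0.15 [ 6.49560745e-01 -9.46859262e-05  2.21701292e-01] [-1.79912024e+02  8.53776962e-03  8.99993241e+01] [ 0.30058029 -0.27839421  1.18304761]
```

View pics/w1.png

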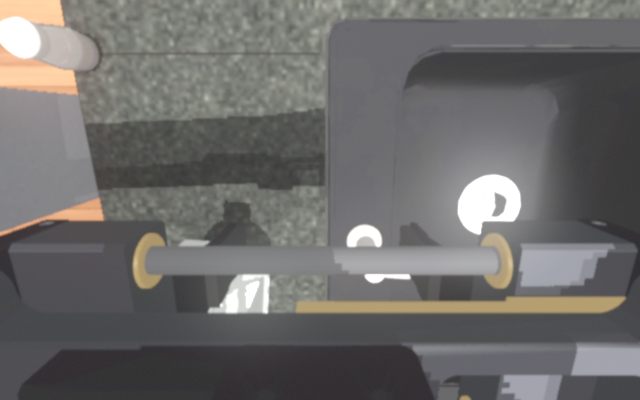

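The moves were refused because every row needs all six keys. The picture is from the start pose: the wrist camera sits on the tool's +x side and looks back at the fingers. The mill shows at (35,40) and the dispenser at (240,290).

Request:
jog_arm --motion '[{"x": 2.4, "y": -1.2, "z": 0, "ax": 0, "ay": 0, "az": 0}, {"x": 2.4, "y": -1.2, "z": 0, "ax": 0, "ay": 0, "az": 0}, {"x": 2.4, "y": -1.2, "z": 0, "ax": 0, "ay": 0, "az": 0}, {"x": 2.4, "y": -1.2, "z": 0, "ax": 0, "ay": 0, "az": 0}, {"x": 2.4, "y": -1.2, "z": 0, "ax": 0, "ay": 0, "az": 0}]'

```text
time_s: 0.65
tool_pos: [0.5892, 0.1208, 0.2222]
tool_rot: [-180.0, 0.0, 90.0]
force: [0.2, 0.3, -0.2]
grip_width: 0.0871
grasp_force: 0.0
```

Request:
jog_arm --motion '[{"x": 2.4, "y": -1.2, "z": 0, "ax": 0, "ay": 0, "az": 0}, {"x": 2.4, "y": -1.2, "z": 0, "ax": 0, "ay": 0, "az": 0}, {"x": 2.4, "y": -1.2, "z": 0, "ax": 0, "ay": 0, "az": 0}, {"x": 2.4, "y": -1.2, "z": 0, "ax": 0, "ay": 0, "az": 0}, {"x": 0, "y": 0, "z": 0, "ax": 0, "ay": 0, "az": 0}]'

```text
time_s: 1.15
tool_pos: [0.5394, 0.221, 0.2225]
tool_rot: [-179.9, -0.1, 90.4]
force: [-0.3, 0.6, -0.6]
grip_width: 0.087
grasp_force: 0.0
```

Run:
```python
from h import *
p=env.camera_params("wrist");np.save("w2.npy",p["extrinsics"]);im=env.read_camera("wrist");cv2.imwrite("pics/w2.png",im[:,:,::-1])
o=env.get_obs();print(o["time_s"],o["tool_pos"],o["tool_rot"],o["force"])
```

```text
1.2 [0.54079641 0.21813461 0.22238949] [-1.79970094e+02 -2.09888279e-02  9.02521799e+01] [-0.10676476 -0.1369825  -0.02181729]
```

View pics/w2.png

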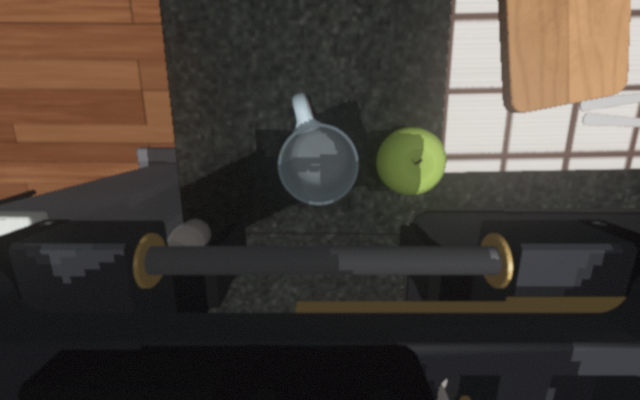

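The mug rim is centred at (318,162). Its handle points up and slightly left, with the outer bar top at about (300,102). The apple is at (411,160).

Run:
```python
from h import *
p=env.camera_params("wrist")
a=ray(p,318,162,.092);b=ray(p,300,102,.086);print(a,b,np.linalg.norm((b-a)[:2]),np.degrees(np.arctan2(*(b-a)[1::-1])))
print(ray(p,411,160,.05))
# dispenser fit
from scipy.optimize import least_squares
ps=env.camera_params("side");pc=env.camera_params("scene")
S=[((-50,10,0),(351.7,205.7)),((-50,-130,5),(380.7,188)),((0,22,202),(343.5,161)),((-17,94,160),(326,182.5)),((-17,94,108),(330,193))]
C=[((-50,10,10),(350.7,238.5)),((-50,-130,10),(383,252.5)),((50,-130,10),(393.7,236.2))]
def pts(q,L):
    c,s=np.cos(q[2]),np.sin(q[2]);P=np.array([l[0] for l in L])/1000
    return np.c_[q[0]+c*P[:,0]-s*P[:,1],q[1]+s*P[:,0]+c*P[:,1],P[:,2]]
r=lambda q:np.r_[(proj(ps,pts(q,S))-[l[1] for l in S]).ravel(),(proj(pc,pts(q,C))-[l[1] for l in C]).ravel()]
f=least_squares(r,[.523,-.139,-.09],loss="soft_l1");print(f.x,np.degrees(f.x[2]));print(np.round(f.fun,1))
print("spout",pts(f.x,[((0,75,108),)]),"dial",pts(f.x,[((0,22,202),)]))
```

```text
[0.53670304 0.24385898 0.092     ] [0.51969899 0.29919273 0.086     ] 0.05788749668220608 107.08218444158638
[0.63807543 0.24082561 0.05      ]
[ 0.52628184 -0.14163305 -0.07327063] -4.198098119798175
[ 0.2  1.7  0.2 -0.2 -0.2 -0.8  3.1 -0.1 -1.4 -0.  -0.2 -0.5  0.1  0.3
 -0.1 -0.4]
spout [[ 0.53177222 -0.06683428  0.108     ]] dial [[ 0.52789235 -0.11969208  0.202     ]]
```

Request:
jog_arm --motion '[{"x": 2.25, "y": -0.6, "z": 0, "ax": 0, "ay": 0, "az": 0}, {"x": 2.25, "y": -0.6, "z": 0, "ax": 0, "ay": 0, "az": 0}, {"x": 2.25, "y": -0.6, "z": 0, "ax": 0, "ay": 0, "az": 0}, {"x": 2.25, "y": -0.6, "z": 0, "ax": 0, "ay": 0, "az": -8.5}, {"x": 0, "y": 0, "z": 2, "ax": 0, "ay": 0, "az": -8.5}]' --claw 0.2

```text
time_s: 1.7
tool_pos: [0.5185, 0.3099, 0.2049]
tool_rot: [179.7, -0.2, 107.6]
force: [0.6, -0.0, 0.3]
grip_width: 0.0564
grasp_force: 0.0
```

Request:
jog_arm --motion '[{"x": 0, "y": 0, "z": 3, "ax": 0, "ay": 0, "az": 0}, {"x": 0, "y": 0, "z": 3, "ax": 0, "ay": 0, "az": 0}, {"x": 0, "y": 0, "z": 1.5, "ax": 0, "ay": 0, "az": 0}, {"x": 0, "y": 0, "z": 0, "ax": 0, "ay": 0, "az": 0}, {"x": 0, "y": 0, "z": 0, "ax": 0, "ay": 0, "az": 0}]'

```text
time_s: 2.2
tool_pos: [0.5189, 0.3057, 0.1284]
tool_rot: [179.9, 0.0, 106.9]
force: [0.3, 0.3, 0.1]
grip_width: 0.0522
grasp_force: 0.0
```

Run:
```python
from h import *
im=env.read_camera("wrist");crop("wrist",220,60,200,150,4,"pics/w3.png",im); s=env.read_camera("side")
c=cv2.imread("pics/w3.png"); d=cv2.resize(s[190:300,190:330],None,fx=4,fy=4)[:,:,::-1]
out=np.zeros((600,800,3),np.uint8); out[:300,:400]=cv2.resize(c,(400,300)); out[300:,:]=0
e=cv2.resize(d,(382,300)); out[300:,:382]=e; out[100:400,400:]=cv2.resize(im[:,:,::-1],(400,300)); cv2.imwrite("pics/w3.png",out)
o=env.get_obs();print(o["time_s"],o["tool_pos"],o["tool_rot"],o["force"])
```

```text
2.3 [0.51928366 0.30642109 0.12946771] [ 1.79822257e+02 -3.23392717e-02  1.06974910e+02] [ 0.60884975 -0.57265521  0.49163445]
```

View pics/w3.png

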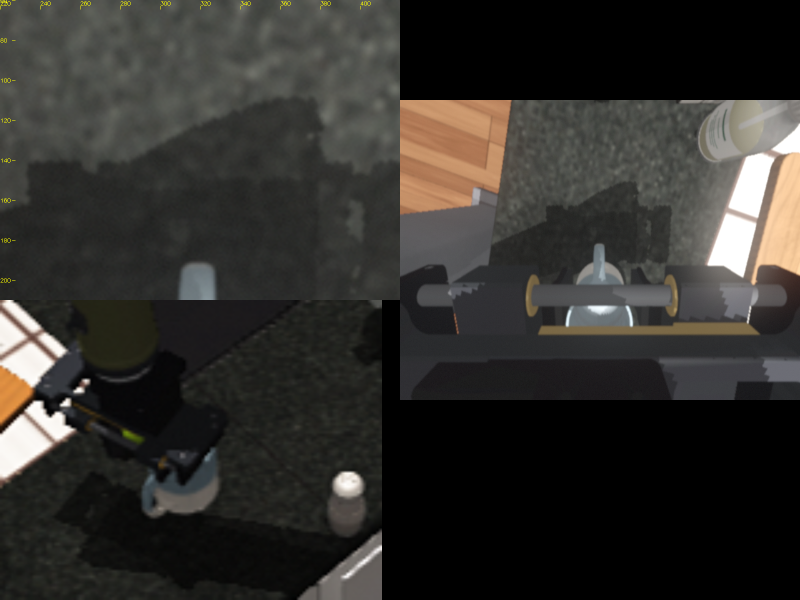

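The handle sits midway between the fingers at column 318, with its outer end at row 191. The surroundings are clear.

Run:
```python
from h import *
p=env.camera_params("wrist");b=ray(p,318,192,.082);o=env.get_obs();t=np.array(o["tool_pos"])
y=np.radians(107);u=np.array([np.cos(y),np.sin(y)]);print(b,(b-t)[:2]@u,(b-t)[:2]@[u[1],-u[0]])
```

```text
[0.51175336 0.32073159 0.082     ] 0.01588684217678272 -0.0030172731946953124
```

Request:
jog_arm --motion '[{"x": 0.2, "y": -0.2, "z": 2.5, "ax": 0, "ay": 0, "az": 0}, {"x": 0, "y": 0, "z": 2.5, "ax": 0, "ay": 0, "az": 0}, {"x": 0, "y": 0, "z": 2.5, "ax": 0, "ay": 0, "az": 0}, {"x": 0, "y": 0, "z": 0, "ax": 0, "ay": 0, "az": 0}, {"x": 0, "y": 0, "z": 0, "ax": 0, "ay": 0, "az": 0}]'

```text
time_s: 2.8
tool_pos: [0.5162, 0.3077, 0.0538]
tool_rot: [179.9, -0.0, 107.0]
force: [0.3, -0.2, 0.6]
grip_width: 0.0522
grasp_force: 0.0
```

Request:
jog_arm --motion '[{"x": 0, "y": 0, "z": 0, "ax": 0, "ay": 0, "az": 0}, {"x": 0, "y": 0, "z": 0, "ax": 0, "ay": 0, "az": 0}, {"x": 0, "y": 0, "z": 0, "ax": 0, "ay": 0, "az": 0}, {"x": 0, "y": 0, "z": 0, "ax": 0, "ay": 0, "az": 0}, {"x": 0, "y": 0, "z": 0, "ax": 0, "ay": 0, "az": 0}]' --claw -1 --squeeze 30

```text
time_s: 3.3
tool_pos: [0.5157, 0.3073, 0.0529]
tool_rot: [180.0, 0.0, 107.0]
force: [0.1, -1.0, 0.7]
grip_width: 0.0201
grasp_force: 0.0
```

Request:
jog_arm --motion '[{"x": 0, "y": 0, "z": 0, "ax": 0, "ay": 0, "az": 0}, {"x": 0, "y": 0, "z": 0, "ax": 0, "ay": 0, "az": 0}, {"x": 0, "y": 0, "z": 0, "ax": 0, "ay": 0, "az": 0}, {"x": 0, "y": 0, "z": 0, "ax": 0, "ay": 0, "az": 0}, {"x": 0, "y": 0, "z": 0, "ax": 0, "ay": 0, "az": 0}]'

```text
time_s: 3.8
tool_pos: [0.5155, 0.3073, 0.0526]
tool_rot: [180.0, 0.0, 107.0]
force: [-0.3, -0.0, 1.0]
grip_width: 0.0127
grasp_force: 30.0
```

Request:
jog_arm --motion '[{"x": 0, "y": 0, "z": -1, "ax": 0, "ay": 0, "az": 0}, {"x": 0, "y": 0, "z": -1.5, "ax": 0, "ay": 0, "az": 0}, {"x": 0, "y": 0, "z": -1.5, "ax": 0, "ay": 0, "az": 7}, {"x": 0, "y": 0, "z": 0, "ax": 0, "ay": 0, "az": 7}, {"x": 0, "y": 0, "z": 0, "ax": 0, "ay": 0, "az": 7}]'

```text
time_s: 4.3
tool_pos: [0.5163, 0.3078, 0.0945]
tool_rot: [179.9, -0.1, 85.7]
force: [0.5, -0.3, -2.3]
grip_width: 0.0126
grasp_force: 30.0
```

Request:
jog_arm --motion '[{"x": -1.5, "y": 0.4, "z": 0, "ax": 0, "ay": 0, "az": 0}, {"x": -3, "y": 0.8, "z": 0, "ax": 0, "ay": 0, "az": 0}, {"x": -3, "y": 0.8, "z": 0, "ax": 0, "ay": 0, "az": 0}, {"x": -3, "y": 0.8, "z": 0, "ax": 0, "ay": 0, "az": 0}, {"x": -3, "y": 0.8, "z": 0, "ax": 0, "ay": 0, "az": 0}]'

```text
time_s: 4.8
tool_pos: [0.5423, 0.1674, 0.0932]
tool_rot: [180.0, 0.0, 86.1]
force: [-0.2, 0.2, -2.0]
grip_width: 0.0129
grasp_force: 30.0
```

Request:
jog_arm --motion '[{"x": -1.5, "y": 0.7, "z": 0, "ax": 0, "ay": 0, "az": 0}, {"x": -0.5, "y": 0, "z": 0, "ax": 0, "ay": 0, "az": 0}, {"x": 0, "y": 0, "z": 0, "ax": 0, "ay": 0, "az": 0}, {"x": 0, "y": 0, "z": 0, "ax": 0, "ay": 0, "az": 0}, {"x": 0, "y": 0, "z": 0, "ax": 0, "ay": 0, "az": 0}]'

```text
time_s: 5.3
tool_pos: [0.5471, 0.1513, 0.0926]
tool_rot: [-180.0, -0.0, 86.2]
force: [0.1, 0.2, -1.4]
grip_width: 0.0128
grasp_force: 30.0
```

Run:
```python
from h import *
s=env.read_camera("side");c=env.read_camera("scene")
cv2.imwrite("pics/s4.png",s[:,:,::-1]);cv2.imwrite("pics/c4.png",c[:,:,::-1])
out=np.zeros((600,800,3),np.uint8)
crop("side",240,110,160,120,5,"pics/a.png",s);out[:]=cv2.imread("pics/a.png")
cv2.imwrite("pics/v4.png",out)
o=env.get_obs();print(o["time_s"],o["tool_pos"],o["tool_rot"],o["force"])
```

```text
5.4 [0.54723528 0.15102489 0.09255843] [-1.79993315e+02 -1.93977790e-02  8.61456132e+01] [ 0.12397169 -0.31914676 -1.85979241]
```

View pics/v4.png

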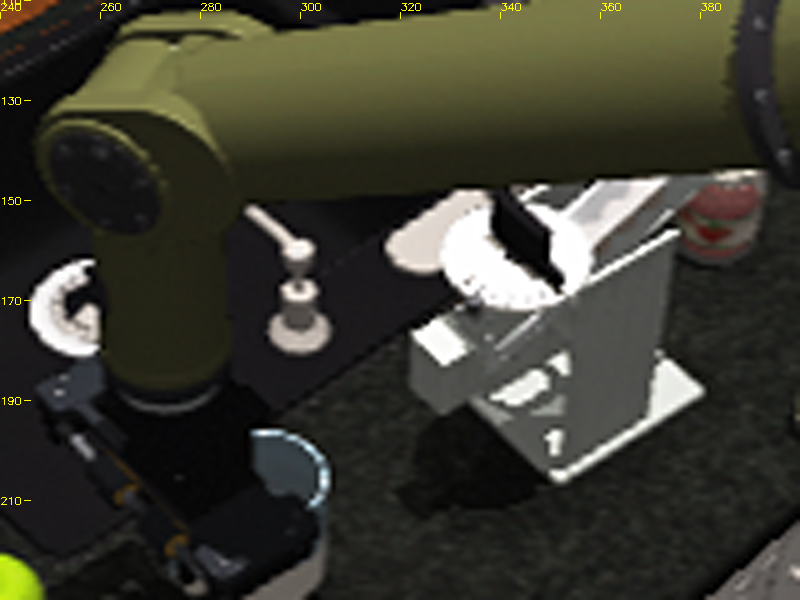

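The dispenser is now clearly visible in the side view:
- dial ellipse centre at (343.2,160.8)
- hood front corners at (328,182.6), (328.6,192.6) and (322.2,176.6)
- base corners at (351.6,206.4) and (380.8,188.6)
- nose tip near (352.4,168.4)
- a small dark clip at about (334.4,170)

```bash
cat > fit.py <<'E'
from h import *
from scipy.optimize import least_squares
ps=env.camera_params("side");pc=env.camera_params("scene")
S=[((-50,10,0),(351.6,206.4)),((-50,-130,8),(380.8,188.6)),((0,22,202),(343.2,160.8)),((-17,94,160),(328,182.6)),((-17,94,108),(328.6,192.6)),((17,94,160),(322.2,176.6))]
C=[((-50,10,10),(350.7,238.5)),((-50,-130,10),(383,252.5)),((50,-130,10),(393.7,236.2))]
def pts(q,L):
    c,s=np.cos(q[2]),np.sin(q[2]);P=np.array([l[0] for l in L])/1000
    return np.c_[q[0]+c*P[:,0]-s*P[:,1],q[1]+s*P[:,0]+c*P[:,1],P[:,2]]
r=lambda q:np.r_[(proj(ps,pts(q,S))-[l[1] for l in S]).ravel(),(proj(pc,pts(q,C))-[l[1] for l in C]).ravel()]
f=least_squares(r,[.523,-.139,-.09],loss="soft_l1");Q=f.x
E
python3 - <<'E'
from fit import *
print(f.x,np.degrees(f.x[2]));print(np.round(f.fun,1))
print("spout",pts(f.x,[((0,75,108),)]),"dial",pts(f.x,[((0,22,202),)]))
d=ray(ps,343.2,160.8,.202)[:2]
for n,u,v in(("clip",334.4,170),("nose",352.4,168.4)):
    w=(ray(ps,u,v,.202)[:2]-d); w=np.array([[np.cos(Q[2]),np.sin(Q[2])],[-np.sin(Q[2]),np.cos(Q[2])]])@w; print(n,np.linalg.norm(w),np.arctan2(w[1],-w[0]))
E
```

```text
[ 0.52633645 -0.14111731 -0.08051718] -4.613294440285411
[ 0.1  1.2  0.2 -1.1 -0.  -0.6  0.8 -0.3 -0.3  0.3 -0.1 -0.4 -0.4 -0.6
 -0.2  0.4 -0.2 -0.3]
spout [[ 0.53236871 -0.06636029  0.108     ]] dial [[ 0.52810591 -0.11918859  0.202     ]]
clip 0.05037867290104914 1.2959519089774423
nose 0.043366982858510726 -0.022841682358794153
```

Request:
jog_arm --motion '[{"x": 0, "y": 0, "z": 1.6, "ax": 0, "ay": 0, "az": 0}, {"x": 0, "y": 0, "z": 1.6, "ax": 0, "ay": 0, "az": 0.5}, {"x": -2, "y": 0, "z": 0, "ax": 0, "ay": 0, "az": 0}, {"x": -2, "y": 0, "z": 0, "ax": 0, "ay": 0, "az": 0}, {"x": -2, "y": 0, "z": 0, "ax": 0, "ay": 0, "az": 0}]'

```text
time_s: 5.9
tool_pos: [0.5426, 0.0901, 0.0603]
tool_rot: [-180.0, 0.0, 85.6]
force: [-0.2, -0.1, -2.0]
grip_width: 0.013
grasp_force: 30.0
```

Request:
jog_arm --motion '[{"x": -2, "y": 0, "z": 0, "ax": 0, "ay": 0, "az": 0}, {"x": -2, "y": 0, "z": 0, "ax": 0, "ay": 0, "az": 0}, {"x": -2, "y": 0, "z": 0, "ax": 0, "ay": 0, "az": 0}, {"x": -1.2, "y": 0, "z": 0, "ax": 0, "ay": 0, "az": 0}, {"x": 0, "y": 0, "z": 0, "ax": 0, "ay": 0, "az": 0}]'

```text
time_s: 6.4
tool_pos: [0.5372, 0.0164, 0.0606]
tool_rot: [-180.0, 0.0, 85.4]
force: [-1.0, 0.9, -2.3]
grip_width: 0.0125
grasp_force: 30.0
```

Run:
```python
from h import *
s=env.read_camera("side");c=env.read_camera("scene")
crop("side",270,120,133,100,3,"pics/a.png",s);crop("scene",300,160,133,100,3,"pics/b.png",c)
cv2.imwrite("pics/v5.png",np.hstack([cv2.imread("pics/a.png"),cv2.imread("pics/b.png")]))
o=env.get_obs();print(o["time_s"],o["tool_pos"],o["tool_rot"],o["force"])
```

```text
6.5 [0.53738114 0.01925486 0.06061917] [ 1.79988903e+02 -4.83259012e-02  8.55438546e+01] [-0.33145107 -0.06130295 -2.54090653]
```

View pics/v5.png

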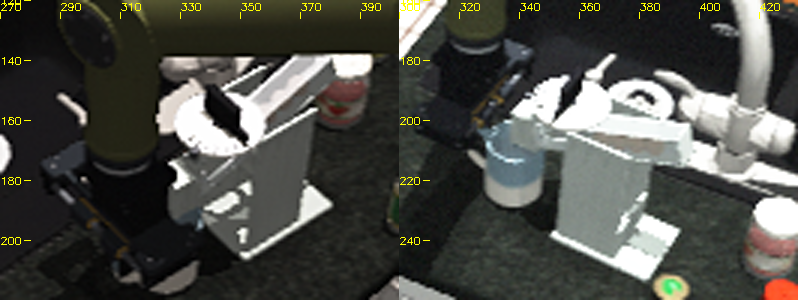

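The mug is upright and still about 2 cm short of the spout. The gripper is beside the hood with clearance.

Request:
jog_arm --motion '[{"x": -1.0, "y": 0, "z": 0, "ax": 0, "ay": 0, "az": 0}, {"x": -1.0, "y": 0, "z": 0, "ax": 0, "ay": 0, "az": 0}, {"x": 0, "y": 0, "z": 0, "ax": 0, "ay": 0, "az": 0}, {"x": 0, "y": 0, "z": 0, "ax": 0, "ay": 0, "az": 0}, {"x": 0, "y": 0, "z": 0.4, "ax": 0, "ay": 0, "az": 0}]'

```text
time_s: 7.0
tool_pos: [0.5363, -0.0015, 0.057]
tool_rot: [179.9, -0.0, 85.5]
force: [0.2, -0.6, -2.3]
grip_width: 0.0127
grasp_force: 30.0
```

Request:
jog_arm --motion '[{"x": 0, "y": 0, "z": 0.2, "ax": 0, "ay": 0, "az": 0}, {"x": 0, "y": 0, "z": 0.15, "ax": 0, "ay": 0, "az": 0}, {"x": 0, "y": 0, "z": 0, "ax": 0, "ay": 0, "az": 0}, {"x": 0, "y": 0, "z": 0, "ax": 0, "ay": 0, "az": 0}, {"x": 0, "y": 0, "z": 0, "ax": 0, "ay": 0, "az": 0}]'

```text
time_s: 7.5
tool_pos: [0.5359, -0.0016, 0.0533]
tool_rot: [180.0, -0.0, 85.5]
force: [-1.0, 0.8, -0.3]
grip_width: 0.0131
grasp_force: 30.0
```

Run:
```python
from h import *
c=env.read_camera("scene");s=env.read_camera("side")
crop("scene",310,170,80,80,5,"pics/b.png",c);crop("side",300,140,80,80,5,"pics/a.png",s)
cv2.imwrite("pics/v6.png",np.hstack([cv2.imread("pics/a.png"),cv2.imread("pics/b.png")]))
o=env.get_obs();print(o["time_s"],o["tool_pos"],o["tool_rot"],o["force"])
```

```text
7.6 [ 0.53585345 -0.00167474  0.05325922] [ 1.79975041e+02 -7.12752326e-03  8.55124853e+01] [-0.27247447  1.76762817 -0.78612337]
```

View pics/v6.png

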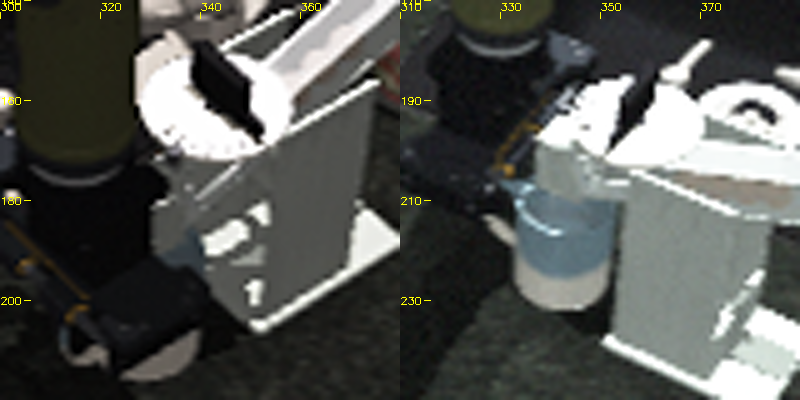

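The mug stands under the hood. In the scene view its edges are at columns 332.8 and 353 and its bottom at about (342.5,232). That was my tenth picture, so from here I'll check numerically.

Run:
```python
from fit import *
a=np.linspace(0,6.283,100)
for n,x,y in(("spout",.5324,-.0664),("tcp-based",.5359-.0052,-.0017-.0658)):
    b=proj(pc,np.c_[x+.039*np.cos(a),y+.039*np.sin(a),0*a+.03]);c=proj(pc,np.c_[x+.033*np.cos(a),y+.033*np.sin(a),0*a])
    print(n,b[:,0].min(),b[:,0].max(),c[:,1].max())
```

```text
spout 332.7071604520502 352.0270918448014 231.1886147537286
tcp-based 332.76937505850435 352.10765899662147 231.56431564079338
```

Request:
jog_arm --motion '[{"x": 0, "y": 0, "z": 0, "ax": 0, "ay": 0, "az": 0}, {"x": 0, "y": 0, "z": 0, "ax": 0, "ay": 0, "az": 0}, {"x": 0, "y": 0, "z": 0, "ax": 0, "ay": 0, "az": 0}, {"x": 0, "y": 0, "z": 0, "ax": 0, "ay": 0, "az": 0}, {"x": 0, "y": 0, "z": 0, "ax": 0, "ay": 0, "az": 0}]' --claw 0

```text
time_s: 8.1
tool_pos: [0.5357, -0.002, 0.0531]
tool_rot: [180.0, 0.0, 85.5]
force: [0.5, 0.3, 0.5]
grip_width: 0.0412
grasp_force: 0.0
```

Request:
jog_arm --motion '[{"x": 0, "y": 0, "z": -1, "ax": 0, "ay": 0, "az": 0}, {"x": 0, "y": 0, "z": -2, "ax": 0, "ay": 0, "az": 0}, {"x": 0, "y": 0, "z": -4, "ax": 0, "ay": 0, "az": 0}, {"x": 0, "y": 0, "z": -4, "ax": 0, "ay": 0, "az": 0}, {"x": 0, "y": 0, "z": -4, "ax": 0, "ay": 0, "az": 0}]'

```text
time_s: 8.6
tool_pos: [0.5355, -0.0019, 0.2054]
tool_rot: [180.0, 0.0, 85.5]
force: [0.5, -0.0, 0.3]
grip_width: 0.0433
grasp_force: 0.0
```

Request:
jog_arm --motion '[{"x": 0, "y": 0, "z": -4, "ax": 0, "ay": 0, "az": 0}, {"x": 0, "y": 0, "z": -4, "ax": 0, "ay": 0, "az": 0}, {"x": 3, "y": 0, "z": -2.5, "ax": 0, "ay": 0, "az": 0}, {"x": 3, "y": 0, "z": 0, "ax": 0, "ay": 0, "az": 0}, {"x": 0, "y": 0, "z": 0, "ax": 0, "ay": 0, "az": 0}]'

```text
time_s: 9.1
tool_pos: [0.5404, 0.0636, 0.3101]
tool_rot: [179.8, -0.2, 85.9]
force: [0.1, 0.7, 0.1]
grip_width: 0.0438
grasp_force: 0.0
```

Request:
jog_arm --motion '[{"x": -2, "y": 0, "z": -3, "ax": 0, "ay": 0, "az": 0}, {"x": -4, "y": 0, "z": -3, "ax": 0, "ay": 0, "az": 0}, {"x": -4, "y": 0, "z": -2.8, "ax": 0, "ay": 0, "az": 0}, {"x": -4, "y": 0, "z": 0, "ax": 0, "ay": 0, "az": 0}, {"x": -4, "y": 0, "z": 0, "ax": 0, "ay": 0, "az": 0}]'

```text
time_s: 9.6
tool_pos: [0.5258, -0.1237, 0.3978]
tool_rot: [179.9, 0.0, 85.5]
force: [1.1, 0.3, -0.5]
grip_width: 0.0439
grasp_force: 0.0
```

Request:
jog_arm --motion '[{"x": 0, "y": 0, "z": 0, "ax": 0, "ay": 0, "az": -8}, {"x": 0, "y": 0, "z": 0, "ax": 0, "ay": 0, "az": -8}, {"x": 0, "y": 0, "z": 0, "ax": 0, "ay": 0, "az": -8}, {"x": 0, "y": 0, "z": 0, "ax": 0, "ay": 0, "az": -8}, {"x": 0, "y": 0, "z": 0, "ax": 0, "ay": 0, "az": -8}]'

```text
time_s: 10.1
tool_pos: [0.5257, -0.1221, 0.3963]
tool_rot: [-180.0, 0.0, 125.8]
force: [0.1, 0.2, -0.4]
grip_width: 0.0434
grasp_force: 0.0
```

Request:
jog_arm --motion '[{"x": 0, "y": 0, "z": 0, "ax": 0, "ay": 0, "az": -8}, {"x": 0, "y": 0, "z": 0, "ax": 0, "ay": 0, "az": -8}, {"x": 0, "y": 0, "z": 0, "ax": 0, "ay": 0, "az": -8}, {"x": 0, "y": 0, "z": 0, "ax": 0, "ay": 0, "az": -8}, {"x": 0, "y": 0, "z": 0, "ax": 0, "ay": 0, "az": -8}]'

```text
time_s: 10.6
tool_pos: [0.5257, -0.1221, 0.3963]
tool_rot: [-180.0, -0.0, 165.8]
force: [-0.2, 0.3, -0.3]
grip_width: 0.0437
grasp_force: 0.0
```

Request:
jog_arm --motion '[{"x": 0, "y": 0, "z": 0, "ax": 0, "ay": 0, "az": -8}, {"x": 0, "y": 0, "z": 0, "ax": 0, "ay": 0, "az": -2}, {"x": 0, "y": 0, "z": 0, "ax": 0, "ay": 0, "az": 0}, {"x": 0, "y": 0, "z": 0, "ax": 0, "ay": 0, "az": 0}, {"x": 0, "y": 0, "z": 0, "ax": 0, "ay": 0, "az": 0}]'

```text
time_s: 11.1
tool_pos: [0.5261, -0.1217, 0.3961]
tool_rot: [-180.0, -0.0, 175.4]
force: [-0.6, -0.3, -0.1]
grip_width: 0.0434
grasp_force: 0.0
```

Run:
```python
from fit import *
p=env.camera_params("wrist");np.savez("w7.npz",E=p["extrinsics"])
o=env.get_obs();im=env.read_camera("wrist");np.save("w7.npy",im);cv2.imwrite("pics/w7.png",im[:,:,::-1]);print(o["time_s"],o["tool_pos"],o["tool_rot"],np.round(o["qpos"],1))
print("dial px",proj(p,pts(Q,[((0,22,202),),((-48,22,202),),((0,70,202),),((48,22,202),),((0,-26,202),)])).round(1))
# white blob (dial)
g=im.min(2);m=(g>200).astype(np.uint8);n,l,s,c=cv2.connectedComponentsWithStats(m)
for i in range(1,n):
    if s[i,4]>150:print(s[i],c[i].round(1))
```

```text
11.1 [ 0.52606592 -0.12168333  0.39614891] [-1.79992446e+02 -1.24781063e-03  1.75446091e+02] [10.3  3.5 -0.1 81.1  0.  95.4 95.6]
dial px [[325.7 178.4]
 [325.9 137.2]
 [366.2 178.5]
 [325.5 217. ]
 [285.2 178.3]]
[487  31  20  22 338] [496.5  41.3]
[ 239  129   81   31 1345] [274.3 142.4]
[ 191  162  186   54 5427] [278.8 183.7]
[ 135  185   40   36 1166] [154.5 203.6]
[605 215  35  18 381] [626.2 222.1]
[521 223  38  24 547] [544.2 233.5]
[560 222  13  25 227] [565.4 233.3]
[330 276  36  26 339] [348.  294.4]
[521 375  19  13 211] [529.7 380.8]
```

Run:
```python
from fit import *
p=env.camera_params("wrist");p["extrinsics"]=np.load("w7.npz")["E"];im=np.load("w7.npy");g=im.min(2)
def samp(x,y,z):
    P=pts(Q,[((a,b,z),) for a,b in zip(x,y)]);q=proj(p,P).astype(np.float32)
    return cv2.remap(g,q[:,0].reshape(1,-1),q[:,1].reshape(1,-1),cv2.INTER_LINEAR)[0]
th=np.arange(-.3,1.75,.05)
print("th ; r=38..58 step 2")
for t in th:
    r=np.arange(38,60,2.);print("%.2f"%t,*["%3d"%v for v in samp(-r*np.cos(t),22+r*np.sin(t),202)])
print("handle top map z=242 (rows x -60..40 step4, cols y 6..38 step 2)")
for x in np.arange(-56,44,6): 
    y=np.arange(4,42,2.);print("%4d"%x,*["%3d"%v for v in samp(0*y+x,y,242)])
```

```text
th ; r=38..58 step 2
-0.30 255 255 255 255 255 247 161 131 158 234 241
-0.25 232 248 255 255 255 240 164 153 208 250 220
-0.20 174 198 234 247 255 233 158 188 237 245 183
-0.15 162 165 170 174 178 161 103 103 120 126 103
-0.10 131 137 144 155 161 144 101  88  85  81  81
-0.05  87  87  95 129 151 139  93  81  82  82  82
-0.00  78  78  80 104 126 127  87  74  78  82  82
0.05  88  88  97 134 156 140  88  68  70  71  69
0.10 140 134 142 156 159 141  89  67  66  65  64
0.15 168 161 160 161 159 137  83  67  65  65  63
0.20 155 153 156 157 157 135  81  67  66  65  63
0.25 135 125 124 132 149 132  79  67  65  64  62
0.30 152 149 148 152 156 135  80  64  63  61  61
0.35 162 161 161 161 159 136  83  67  64  62  61
0.40 161 161 161 161 159 143 117  91  69  64  61
0.45 157 156 157 158 158 141 121 118  98  70  61
0.50 137 127 129 136 151 139 114 113 117 102  74
0.55 145 140 141 145 153 142 118 112 110 115 110
0.60 159 158 159 160 158 143 117 112 112 112 113
0.65 160 159 159 159 158 140 117 113 111 111 111
0.70 157 157 157 157 155 139 117 114 112 109 109
0.75 133 134 134 136 135 130 116 114 113 11
[... 1678 characters left out ...]
  99  89  91  91  91  88 126 195 216 217 217 217 216
  -2 218 218 217 217 216 187 117  91  93  95  94  99 181 215 217 217 217 217 216
   4 217 218 217 217 217 209 145  92  92  94  92 100 188 216 217 217 217 216 217
  10 217 216 217 216 217 211 161  95  91  91  89 103 186 216 217 216 216 216 216
  16 216 215 217 216 216 211 163  94  90  89  87 101 183 215 216 215 215 215 215
  22 215 215 214 215 215 215 199 166 142 138 143 177 209 215 215 215 215 215 215
  28 212 214 214 215 214 214 214 215 214 215 214 214 215 215 215 214 214 213 208
  34  93  96 106 125 142 152 161 167 174 172 168 162 156 144 126 105  95  90  88
  40  85  89  90  87  88  90  89  90  89  85  84  84  86  90  94  91  87  89  87
```

```bash
cat > m.py <<'E'
from fit import *
def load(i):
    p=env.camera_params("wrist");p["extrinsics"]=np.load(f"w{i}.npz")["E"];return p,np.load(f"w{i}.npy").min(2)
def samp(p,g,x,y,z):
    P=pts(Q,[((a,b,z),) for a,b in zip(x,y)]);q=proj(p,P).astype(np.float32)
    return cv2.remap(g,q[:,0].reshape(1,-1),q[:,1].reshape(1,-1),cv2.INTER_LINEAR)[0]
E
python3 - <<'E'
from m import *
p,g=load(7)
r=np.arange(44,54.)
for a in [-40,-25,-10,0,10,25,40,140,155,170,180,190,205,220]:
    t=np.radians(a);print(a,samp(p,g,r*np.cos(t),22+r*np.sin(t),202))
x=np.arange(16,32.,1)
for y in(18,20,22,24,26):print("handle +x end",y,samp(p,g,x,0*x+y,242))
x=np.arange(-36,-20.,1)
for y in(18,20,24,26):print("handle -x end",y,samp(p,g,x,0*x+y,242))
y=np.arange(12,32.,1)
for x in(-15,0,15):print("across",x,samp(p,g,0*y+x,y,242))
E
```

```text
-40 [215 213 208 194 175 166 167 175 174 167]
-25 [214 210 202 178 145 114  99  94  92  91]
-10 [213 210 200 174 143 111  94  90  90  89]
0 [213 208 195 173 142 115  99  91  88  86]
10 [213 210 198 174 141 111  96  92  90  89]
25 [213 209 197 171 135 103  87  87  88  89]
40 [213 209 200 173 138 107  91  88  88  89]
140 [158 157 155 149 139 126 117 114 114 114]
155 [160 160 159 154 143 131 124 122 116 102]
170 [161 160 159 152 136 106  80  70  68  67]
180 [104 118 126 131 127 109  87  75  74  77]
190 [214 221 223 218 199 161 127 130 153 175]
205 [255 255 255 255 250 225 192 162 138 134]
220 [255 255 255 254 243 204 172 165 178 193]
handle +x end 18 [ 94  93  94  95 103 131 166 195 209 214 215 214 215 214 214 213]
handle +x end 20 [ 90  88  89  89  92 109 142 178 202 212 215 214 214 214 214 213]
handle +x end 22 [ 89  87  88  86  88 104 138 175 201 212 214 215 215 214 214 213]
handle +x end 24 [ 87  86  87  87  90 108 143 178 202 212 214 215 214 214 214 213]
handle +x end 26 [101 101 101 107 124 149 177 198 210 214 215 215 214 214 214 213]
handle -x end 18 [139 139 137 131 120 105  93  88  87  86  87  86  87  87  87  87]
handle -x end 20 [87 88 88 87 86 83 82 82 82 82 83 84 83 83 84 85]
handle -x end 24 [102 101 101  99  94  88  82  81  80  80  81  81  83  84  82  82]
handle -x end 26 [153 152 151 149 142 129 117 106  98  92  88  88  86  86  88  91]
across -15 [217 214 206 182 142 104  89  87  87  86  87  86  86  85  97 138 177 191
 192 192]
across 0 [217 211 194 164 130 102  91  92  94  94  94  94  93  91 101 145 188 210
 216 217]
across 15 [216 215 211 196 163 121  94  91  90  90  90  88  88  88 101 142 184 207
 215 216]
```

Request:
jog_arm --motion '[{"x": -0.1, "y": 0.3, "z": 4, "ax": 0, "ay": 0, "az": 0}, {"x": 0, "y": 0, "z": 4, "ax": 0, "ay": 0, "az": 0}, {"x": 0, "y": 0, "z": 4, "ax": 0, "ay": 0, "az": 0}, {"x": 0, "y": 0, "z": 1, "ax": 0, "ay": 0, "az": 0}, {"x": 0, "y": 0, "z": 0, "ax": 0, "ay": 0, "az": 0}]'

```text
time_s: 11.65
tool_pos: [0.5267, -0.1185, 0.265]
tool_rot: [180.0, -0.2, 175.5]
force: [0.5, 0.1, 0.2]
grip_width: 0.0436
grasp_force: 0.0
```

Request:
jog_arm --motion '[{"x": 0, "y": 0, "z": 2, "ax": 0, "ay": 0, "az": 0}, {"x": 0, "y": 0, "z": 2, "ax": 0, "ay": 0, "az": 0}, {"x": 0, "y": 0, "z": 1.3, "ax": 0, "ay": 0, "az": 0}, {"x": 0, "y": 0, "z": 0, "ax": 0, "ay": 0, "az": 0}, {"x": 0, "y": 0, "z": 0, "ax": 0, "ay": 0, "az": 0}]'

```text
time_s: 12.15
tool_pos: [0.5284, -0.1187, 0.2146]
tool_rot: [-180.0, 0.1, 175.5]
force: [-0.6, -0.9, -0.8]
grip_width: 0.0434
grasp_force: 0.0
```

Request:
jog_arm --motion '[{"x": 0, "y": 0, "z": 0, "ax": 0, "ay": 0, "az": 0}, {"x": 0, "y": 0, "z": 0, "ax": 0, "ay": 0, "az": 0}, {"x": 0, "y": 0, "z": 0, "ax": 0, "ay": 0, "az": 0}, {"x": 0, "y": 0, "z": 0, "ax": 0, "ay": 0, "az": 0}, {"x": 0, "y": 0, "z": 0, "ax": 0, "ay": 0, "az": 0}]' --claw -1 --squeeze 12

```text
time_s: 12.65
tool_pos: [0.5276, -0.1183, 0.2132]
tool_rot: [180.0, 0.0, 175.5]
force: [-0.9, 2.2, 1.6]
grip_width: 0.0122
grasp_force: 11.9
```

Request:
jog_arm --motion '[{"x": 0, "y": 0, "z": 0, "ax": 0, "ay": 0, "az": 0}, {"x": 0, "y": 0, "z": 0, "ax": 0, "ay": 0, "az": 0}, {"x": 0, "y": 0, "z": 0, "ax": 0, "ay": 0, "az": 0}, {"x": 0, "y": 0, "z": 0, "ax": 0, "ay": 0, "az": 0}, {"x": 0, "y": 0, "z": 0, "ax": 0, "ay": 0, "az": 0}]'

```text
time_s: 13.15
tool_pos: [0.5276, -0.1183, 0.2132]
tool_rot: [180.0, 0.0, 175.5]
force: [-0.2, 1.7, 1.0]
grip_width: 0.0118
grasp_force: 12.0
```

Run:
```python
from fit import *
print(ray(pc,412,212,0.02),ray(ps,343,133,.05))
# arc top: same vertical plane; scene leftmost/top of arc (400,137), side top (315,88)
def R(p,u,v):
    a=ray(p,u,v,.1);b=ray(p,u,v,.4);return a,(b-a)
for sc in [(400,137),(416,167)]:
  for z in(.15,.2,.25,.3):print(sc,z,ray(pc,*sc,z),proj(ps,ray(pc,*sc,z)).round(0))
```

```text
[ 0.71802239 -0.30112081  0.02      ] [ 0.73091933 -0.33718605  0.05      ]
(400, 137) 0.15 [ 1.02847958 -0.12421973  0.15      ] [[249.  99.]]
(400, 137) 0.2 [ 0.95467874 -0.14100509  0.2       ] [[264.  96.]]
(400, 137) 0.25 [ 0.8808779  -0.15779044  0.25      ] [[280.  92.]]
(400, 137) 0.3 [ 0.80707706 -0.1745758   0.3       ] [[297.  88.]]
(416, 167) 0.15 [ 0.84829495 -0.25469681  0.15      ] [[307. 107.]]
(416, 167) 0.2 [ 0.78345385 -0.26499415  0.2       ] [[321. 104.]]
(416, 167) 0.25 [ 0.71861276 -0.27529149  0.25      ] [[336. 100.]]
(416, 167) 0.3 [ 0.65377166 -0.28558882  0.3       ] [[353.  96.]]
```

Request:
jog_arm --motion '[{"x": 0, "y": 0, "z": 0, "ax": 0, "ay": 0, "az": 3}, {"x": 0, "y": 0, "z": 0, "ax": 0, "ay": 0, "az": 5}, {"x": 0, "y": 0, "z": 0, "ax": 0, "ay": 0, "az": 5}, {"x": 0, "y": 0, "z": 0, "ax": 0, "ay": 0, "az": 5}, {"x": 0, "y": 0, "z": 0, "ax": 0, "ay": 0, "az": 5}]'

```text
time_s: 13.65
tool_pos: [0.5275, -0.1184, 0.2132]
tool_rot: [180.0, 0.0, 152.3]
force: [-0.3, 0.4, 1.6]
grip_width: 0.0119
grasp_force: 12.0
```

Request:
jog_arm --motion '[{"x": 0, "y": 0, "z": 0, "ax": 0, "ay": 0, "az": 5}, {"x": 0, "y": 0, "z": 0, "ax": 0, "ay": 0, "az": 5}, {"x": 0, "y": 0, "z": 0, "ax": 0, "ay": 0, "az": 5}, {"x": 0, "y": 0, "z": 0, "ax": 0, "ay": 0, "az": 5}, {"x": 0, "y": 0, "z": 0, "ax": 0, "ay": 0, "az": 5}]'

```text
time_s: 14.15
tool_pos: [0.5275, -0.1185, 0.2132]
tool_rot: [-180.0, 0.0, 127.3]
force: [-1.0, 1.0, 1.8]
grip_width: 0.012
grasp_force: 12.0
```

Request:
jog_arm --motion '[{"x": 0, "y": 0, "z": 0, "ax": 0, "ay": 0, "az": 5}, {"x": 0, "y": 0, "z": 0, "ax": 0, "ay": 0, "az": 5}, {"x": 0, "y": 0, "z": 0, "ax": 0, "ay": 0, "az": 5}, {"x": 0, "y": 0, "z": 0, "ax": 0, "ay": 0, "az": 5}, {"x": 0, "y": 0, "z": 0, "ax": 0, "ay": 0, "az": 3}]'

```text
time_s: 14.65
tool_pos: [0.5273, -0.1186, 0.2132]
tool_rot: [-180.0, 0.0, 104.4]
force: [-1.4, 0.6, 2.9]
grip_width: 0.0117
grasp_force: 12.0
```

Request:
jog_arm --motion '[{"x": 0, "y": 0, "z": 0, "ax": 0, "ay": 0, "az": 0}, {"x": 0, "y": 0, "z": 0, "ax": 0, "ay": 0, "az": 0}, {"x": 0, "y": 0, "z": 0, "ax": 0, "ay": 0, "az": 0}, {"x": 0, "y": 0, "z": 0, "ax": 0, "ay": 0, "az": 0}, {"x": 0, "y": 0, "z": 0, "ax": 0, "ay": 0, "az": 0}]'

```text
time_s: 15.15
tool_pos: [0.5273, -0.1185, 0.2132]
tool_rot: [-180.0, -0.0, 104.5]
force: [-1.9, 1.6, 3.5]
grip_width: 0.0119
grasp_force: 12.0
```

Request:
jog_arm --motion '[{"x": 0, "y": 0, "z": 0, "ax": 0, "ay": 0, "az": 0}, {"x": 0, "y": 0, "z": 0, "ax": 0, "ay": 0, "az": 0}, {"x": 0, "y": 0, "z": 0, "ax": 0, "ay": 0, "az": 0}, {"x": 0, "y": 0, "z": 0, "ax": 0, "ay": 0, "az": 0}, {"x": 0, "y": 0, "z": 0, "ax": 0, "ay": 0, "az": 0}]' --claw 0

```text
time_s: 15.65
tool_pos: [0.5275, -0.1187, 0.213]
tool_rot: [-180.0, 0.0, 104.5]
force: [-0.5, -0.4, -1.0]
grip_width: 0.0406
grasp_force: 0.0
```

Request:
jog_arm --motion '[{"x": 0, "y": 0, "z": -2, "ax": 0, "ay": 0, "az": 0}, {"x": 0, "y": 0, "z": -4, "ax": 0, "ay": 0, "az": 0}, {"x": 0, "y": 0, "z": -4, "ax": 0, "ay": 0, "az": 0}, {"x": 0, "y": 0, "z": -4, "ax": 0, "ay": 0, "az": 0}, {"x": 0, "y": 0, "z": -4, "ax": 0, "ay": 0, "az": 0}]'

```text
time_s: 16.15
tool_pos: [0.5273, -0.1186, 0.3948]
tool_rot: [180.0, 0.0, 104.5]
force: [0.6, 0.2, 0.5]
grip_width: 0.0435
grasp_force: 0.0
```

Request:
jog_arm --motion '[{"x": 0, "y": 0, "z": 0, "ax": 0, "ay": 0, "az": 0}, {"x": 0, "y": 0, "z": 0, "ax": 0, "ay": 0, "az": 0}, {"x": 0, "y": 0, "z": 0, "ax": 0, "ay": 0, "az": 0}, {"x": 0, "y": 0, "z": 0, "ax": 0, "ay": 0, "az": 0}, {"x": 0, "y": 0, "z": 0, "ax": 0, "ay": 0, "az": 0}]'

```text
time_s: 16.65
tool_pos: [0.5271, -0.1185, 0.3918]
tool_rot: [-179.9, -0.0, 104.5]
force: [0.0, 0.9, -0.3]
grip_width: 0.0441
grasp_force: 0.0
```

Run:
```python
from m import *
p=env.camera_params("wrist");np.savez("w8.npz",E=p["extrinsics"]);np.save("w8.npy",env.read_camera("wrist"))
p,g=load(8);o=env.get_obs();print(o["time_s"],o["tool_pos"],o["tool_rot"])
for c in(0,-2):
  print("centre x",c)
  for t in np.arange(1.0,1.52,.03):
    r=np.arange(28,60,2.);print("%.2f"%t,*["%3d"%v for v in samp(p,g,c-r*np.cos(t),22+r*np.sin(t),204)])
r=np.arange(44,54.)
for a in [-40,-20,0,20,40,60,75,90,130,150,180,210]:
    t=np.radians(a);print(a,samp(p,g,r*np.cos(t),22+r*np.sin(t),202))
```

```text
16.7 [ 0.52718667 -0.11850902  0.39208529] [-1.79911511e+02 -3.49529270e-02  1.04503278e+02]
centre x 0
1.00 139 144 145 145 140 131 161 179 180 190 155 100  90  89  87  86
1.03 130 142 144 144 138 120 131 146 160 184 159 105  93  92  91  89
1.06 119 133 138 140 139 124 120 137 166 184 160 103  96  94  94  93
1.09  99 114 122 129 132 130 130 145 176 186 153 104  97  97  96  96
1.12  83  91  98 103 108 114 120 136 166 175 136  99  98  99  98  97
1.15  72  73  73  77  81  86  91 111 156 156 113  92  93  96  98  94
1.18  67  66  66  66  66  69  71  92 150 143 104  98  95  92  91  76
1.21  66  66  65  65  64  67  69  87 148 137 104 101  97  93  82  64
1.24  67  67  66  65  66  71  71  90 146 131 103 101  97  99 109 100
1.27  69  70  69  69  71  79  82  97 139 125 104 103  98 109 152 159
1.30  75  78  81  83  87 102 121 130 143 127 112 115 117 128 165 180
1.33  91 100 106 109 114 137 165 177 177 162 144 154 163 168 178 183
1.36 109 122 129 133 137 161 188 196 195 186 169 177 182 184 185 185
1.39 127 137 141 144 148 171 196 198 198 192 177 181 183 184 184 184
1.42 136 143 145 147 154 176 1
[... 1344 characters left out ...]
1 182 183 183 184
1.48 135 143 145 148 157 180 197 199 198 191 174 181 182 183 182 183
1.51 140 145 146 158 170 184 196 198 198 194 178 181 183 184 184 184
-40 [255 255 254 246 222 206 212 228 237 240]
-20 [218 218 211 184 148 113  97  93  93  93]
0 [152 156 157 145 119  97  85  83  83  84]
20 [180 189 182 154 118  88  78  78  79  79]
40 [145 153 157 145 114  79  66  64  64  64]
60 [143 140 133 114  88  69  64  64  63  61]
75 [147 150 153 150 144 135 130 123 116 110]
90 [151 159 163 167 175 181 184 185 185 185]
130 [195 195 190 174 143 103  77  68  63  60]
150 [136 155 171 170 145 104  68  55  53  52]
180 [110 110 110 109  98  84  76  74  74  72]
210 [147 146 147 152 156 152 137 116  98  88]
```

The nose and the clip agree within about 0.02 rad. Next I'll check that the nuts have left the chute and that the mug is unmoved.

Run:
```python
from m import *
c=env.read_camera("scene");s=env.read_camera("side");cv2.imwrite("pics/c9.png",c[:,:,::-1]);cv2.imwrite("pics/s9.png",s[:,:,::-1])
def brown(im,box):
    x0,y0,x1,y1=box;h=cv2.cvtColor(im[y0:y1,x0:x1].copy(),cv2.COLOR_RGB2HSV).astype(int)
    m=(h[...,0]<22)&(h[...,1]>45)&(h[...,2]>40);yx=np.argwhere(m);return m.sum(),(yx.mean(0)[::-1]+[x0,y0]).round(1) if len(yx) else None
b=cv2.imread("pics/c4.png")[:,:,::-1];sb=cv2.imread("pics/s4.png")[:,:,::-1];s0=cv2.imread("pics/side0.png")[:,:,::-1]
print("scene chute",brown(b,(345,195,402,216)),brown(c,(345,195,402,216)))
print("side chute",brown(s0,(345,130,385,175)),brown(s,(345,130,385,175)))
# wrist colour along chute & mug, dispenser frame
for i in(7,8):
    p,_=load(i);im=np.load(f"w{i}.npy").astype(np.float32);rb=im[...,0]-im[...,2]
    print(i)
    for y in range(-130,20,10):
        x=np.arange(-16,17,4.);print(y,samp(p,rb,x,0*x+y,int(12+ (230-20-(y+138)*.364))))
# mug position in scene now: bluish / white extents
h=cv2.cvtColor(c,cv2.COLOR_RGB2HSV).astype(int)[185:240,320:360];m=(abs(h[...,0]-103)<12)&(h[...,1]>50)&(h[...,2]>70);yx=np.argwhere(m);print("blue",m.sum(),yx.min(0)[::-1]+[320,185],yx.max(0)[::-1]+[320,185])
for a in(c,s):
    pass
```

```text
scene chute (np.int64(0), None) (np.int64(0), None)
side chute (np.int64(114), array([378.3, 154.1])) (np.int64(97), array([380.5, 153.9]))
7
-130 [3.0625    2.890625  3.        2.75      2.5       4.4140625 5.90625
 6.34375   6.821289 ]
-120 [0.      0.      0.      0.      0.      0.      0.      0.46875 0.09375]
-110 [0.         0.         0.         0.         0.         0.03027344
 0.5410156  0.140625   0.        ]
-100 [0.         0.         0.83496094 1.96875    1.15625    0.
 0.7265625  0.00585938 0.        ]
-90 [0.69628906 5.4375     6.6347656  7.         6.         6.8476562
 2.7714844  0.5625     0.        ]
-80 [0.        0.        3.96875   5.40625   5.        2.0058594 0.265625
 0.75      0.       ]
-70 [0.78125    6.0625     6.875      7.         6.5273438  6.
 2.5        0.13671875 0.10546875]
-60 [0.1015625  1.9550781  6.         5.5        6.         4.6328125
 1.         0.20507812 0.07910156]
-50 [0.22460938 5.5625     6.076172   6.984375   6.026367   6.5146484
 2.6875     0.37109375 0.        ]
-40 [0.9375    4.0859375 6.4375    6.4716797 6.5009766 5.966797  1.1
[... 1337 characters left out ...]
5    0.21875  ]
-50 [0.06445312 0.         0.15039062 0.         0.         0.08789062
 0.55859375 0.11816406 0.140625  ]
-40 [0.9375     0.01953125 0.02929688 0.90625    0.         0.24609375
 0.84375    0.         0.04101562]
-30 [0.875 0.    0.    0.    0.    0.    0.    0.    0.   ]
-20 [0.        0.        0.        0.        0.        0.        2.2705078
 0.        0.       ]
-10 [6.651367  6.90625   6.708008  5.794922  0.15625   4.076172  2.8554688
 2.        3.0546875]
0 [6.9609375 6.8085938 6.1220703 6.8291016 3.6240234 1.9414062 1.421875
 3.0507812 6.4804688]
10 [6.75      7.        5.8095703 2.1611328 2.1767578 2.4824219 2.1035156
 6.1875    7.46875  ]
blue 246 [327 205] [352 224]
```

The chute showed four nuts before the turn and shows none now. I'll move over so the wrist camera can look into the mug below the hood.

Request:
jog_arm --motion '[{"x": 0, "y": 0, "z": 0, "ax": 0, "ay": 0, "az": 6.4}, {"x": 0, "y": 0, "z": 0, "ax": 0, "ay": 0, "az": 6.4}, {"x": 0, "y": 0, "z": 0, "ax": 0, "ay": 0, "az": 6.3}, {"x": 3, "y": 0, "z": 0, "ax": 0, "ay": 0, "az": 0}, {"x": 3, "y": 0, "z": 0, "ax": 0, "ay": 0, "az": 0}]'

```text
time_s: 17.3
tool_pos: [0.5322, -0.059, 0.3929]
tool_rot: [-180.0, 0.0, 85.2]
force: [0.1, -0.1, 0.4]
grip_width: 0.0436
grasp_force: 0.0
```

Request:
jog_arm --motion '[{"x": 3, "y": 0, "z": 0, "ax": 0, "ay": 0, "az": 0}, {"x": 2.3, "y": 0, "z": 0, "ax": 0, "ay": 0, "az": 0}, {"x": 0, "y": 0, "z": 0, "ax": 0, "ay": 0, "az": 0}, {"x": 0, "y": 0, "z": 0, "ax": 0, "ay": 0, "az": 0}, {"x": 0, "y": 0, "z": 0, "ax": 0, "ay": 0, "az": 0}]'

```text
time_s: 17.8
tool_pos: [0.5365, -0.0075, 0.393]
tool_rot: [180.0, 0.0, 85.3]
force: [-0.4, -0.6, -0.1]
grip_width: 0.0437
grasp_force: 0.0
```

Run:
```python
from m import *
p=env.camera_params("wrist");im=env.read_camera("wrist");cv2.imwrite("pics/w9.png",im[:,:,::-1])
print(env.get_obs()["tool_pos"],proj(p,pts(Q,[((0,80,20),),((0,75,92),),((0,140,86),)])).round(0))
f=im.astype(np.float32)
for y in range(64,150,4):
    x=np.arange(-36,37,6.);P=[samp(p,f[...,k].copy(),x,0*x+y,60) for k in(0,2)]
    print(y,"R",*["%3d"%v for v in P[0]]," R-B",*["%3d"%v for v in P[0]-P[1]])
```

```text
[ 0.53650783 -0.00758645  0.39303734] [[323. 188.]
 [323. 201.]
 [322. 159.]]
64 R  96  95 112 243 248 245 246 247 245 243 110  96 126  R-B  -7  -7  -6   2   2   2   2   2   1   1  -2  -6 -12
68 R  96  96 107 170 174 168 170 170 171 172 108  97 122  R-B  -7  -7  -6   1   1   1   1   1   1   3   4  -7 -12
72 R  99  96 103 116 117 117 117 118 117 119 107  96 140  R-B  -9  -7  -6   0   1   1   1   1   1   4   7  -7 -13
76 R 110 109 107 115 116 116 116 116 116 117 104  97 162  R-B -12  -8  -2   2   1   1   1   1   1   6   0  -7 -15
80 R 146 144 144 142 114 115 114 114 113 119 104 100 185  R-B -16 -11  35  32   4   2   3   4   1   0  -6  -8 -18
84 R 159 151 168 177 107 109 102 105 105 129 116 126 184  R-B -17  -9  63  70  27  15  21  25   9  -8  -8 -11 -18
88 R 140 158 167 180 111 103 102 107 102 141 169 173 135  R-B  -8  -6  68  74  37  27  30  33  22 -10 -13 -16 -14
92 R  92 171 156 177 110  96 102 108  99 158 186 181  82  R-B  -1 -11  55  73  37  25  31  35  26 -11 -14 -18  -3
96 R  75 135 156 159 104  98 101 106 100 129 179 124  77  R-B   0 -13   1  59  28   9  31  34  25  -9 -17 -14 
[... 798 characters left out ...]
 1   2   2
128 R  63  61  62  69  64  95 100  70  63  71  70  73  68  R-B   2   4   3   2   2 -12 -13  -7   1   1   1   2   1
132 R  54  50  47  58  66  94  98  71  70  71  73  69  56  R-B   3   1   0   1   1 -11 -13  -6   1   2   1   2   0
136 R  42  42  43  44  50  90  95  68  56  61  64  57  49  R-B   0   1   0   0   0 -11 -12  -6   0   2   2   0   0
140 R  38  40  43  43  43  86  91  64  48  50  48  53  49  R-B   0   0   0   0   1 -10 -13  -5   0   0   1   1   1
144 R  37  39  42  42  41  79  86  57  48  48  48  52  50  R-B   0   0   0   2   0  -9 -10  -2   0   0   0   1   0
148 R  41  37  39  43  45  49  59  42  46  49  47  49  48  R-B   1   0   0   1   1  -1  -2   1   0   0   1   0   0
```

Brown nuts are visible inside the mug, the chute is empty, and the gripper is clear of everything. I'm handing it in.

```bash
python3 -c "
from cell import env
print(env.sign_off())"
```

```text
the job is handed in; nothing more can be done
None
```

The job is handed in: the mug stands upright under the spout with hazelnuts in it, and the valve nose points at the clip to within about 0.02 rad. The visible part of the chute is empty; the hood hid part of the mug, so I could not count all four nuts there.

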